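# Close the last lid screw of the grinder's dust box

### The job

One of the three slotted quarter-turn screws on the lid of the grinder's dust box still stands open, its slot roughly square to those of the other two. Take the slot key out of its holder on the lid, stand it in the open screw's slot and turn the screw clockwise until it is fully home, its slot in line with the other two; then put the key back upright in its holder, with its flange resting on the block.

Things in the scene. Friction and masses are not known exactly. Their poses are not given: they have to be found in the camera images.
- slot_key: Loose 0.14 kg key standing in its holder. Origin: centre of the flange's underside; z up. Dark wooden paddle handle 13 mm thick (x), 38 wide (y), 5 to 47 mm above origin: grip it across its thickness. Steel flange 46 mm across, 5 thick. Below: 10 mm round shaft and a flat blade 5 thick (x), 30 wide (y), lower edge 30 mm below origin.
- open_screw_slot (a point): Centre of the slot's mouth on the open screw, on its axis, 52 mm above the bench; y along the slot, turning with the head, z up. Three such screws and the key holder stand 52 mm apart in a square on the lid (grey box 128 x 124, lid 36 mm above bench); which is where varies. Brass head 40 mm across, top (this point) 16 above lid. Slot right across it, 9 mm wide, 12 deep, mouth bevelled to 17 wide.
- open_screw (a joint): Turn of the open screw, rad, growing clockwise seen from above: 0 open, 1.571 fully home (hard stop), slot in line with the two small marks beside the head and with the other screws' slots. Starts at 0 to 0.35. Takes about 0.12 N m, stays where left. The blade has about 8 degrees of play in the slot each way, so turn the key that much farther. The other two start home.
- key_holder: Fixed black block on the lid, 40 mm (x) by 50 (y), 32 tall; origin: centre of its underside, on the lid; z up. Oblong hole in its top, 20 mm (x) by 40 (y), 32 deep, for the key's blade; the key's flange rests on its top, 68 mm above the bench. A bench grinder 0.24 m tall is to the left; a wall shelf hangs 0.5 m above the back of the bench, so lift the key low.
Not all that is in view belongs to the job. Leave any purple or yellow look-alike of the slot_key alone.

How it is judged:
On the way:
1. the open screw is turned home with the slot key standing in its slot (value of joint open_screw above 1.31 rad and horizontal distance between slot_key and open_screw_slot below 0.02 m and z of slot_key in the frame of open_screw_slot below 0.029 m), for 0.1 s.
At the end, for the whole second after the job is handed in: The open screw is within 15 degrees of its stop (joint above 1.31), and the slot key stands at rest in its holder, within 15 mm of its middle, upright within 10 degrees, its flange on the block (within about 5 mm), released (value of joint open_screw above 1.31 rad and z of slot_key in the frame of key_holder between 0.028 and 0.038 m and horizontal distance between slot_key and key_holder below 0.015 m and angle between slot_key's own z axis and vertical below 0.17 rad and linear speed of slot_key below 0.02 m/s); the robot touches nothing.
It also fails if it takes over 48 s, if anything falls off the work surface, if the arm or the gripper's body presses on something with over 40 N, if the wrist force passes 120 N, or if a joint passes its speed limit or range.

### The arm

A 6-joint arm with a two-finger parallel gripper is mounted at the origin on a cart in front of the work surface, level with it; the furniture and walls round the work are solid. World frame = base frame: x ahead of the robot, y to its left, z up, the work surface at z = 0. Lengths are in m, angles in rad, forces in N, time in s.
With the tool pointing down it reaches from about 0.425 to 0.95 m from the base axis. Payload 3.5 kg.
Tool frame: the origin (TCP) lies on the centre line of the jaws, within the pads' length; the fingertips stand 8 mm ahead of it and the grasp point (between the pads) lies 11 mm behind it; z points along the fingers, y is the line along which they close (so a half turn about z gives the same grasp; the last joint's range is limited). The gripper opens to 85 mm and grips with 20 to 120 N. Pads are 22 mm wide; open, the fingers measure 114 mm over their backs; the gripper's body (76 mm by 85 mm) begins 54 mm behind the grasp point. The pads swing forward as they close: fully open they stand 13 mm farther back than shut.
Start: joints at [1.1, 0.286, 1.577, -0, 1.279, -0.15], TCP at [0.213, 0.641, 0.209] pointing down, gripper open.
Joint ranges: [-2.77, 2.77], [-0.9, 2.22], [0.21, 2.48], [-1.53, 4.67], [0.24, 2.81], [-2.84, 2.84]. Speed limits (rad/s): [2.79, 2.79, 3.14, 3.14, 3.14, 3.14].

### API

Orientations are given as a unit quaternion [x, y, z, w].
In Python, from plant import ctrl gives the robot as it stands. The module is installed in compiled form; this text tells all that it offers.
- The arm moves only by the tool send_rows, never from a script. Its argument "steps" is a list of rows, each a list of 5 numbers: the shift along the tool's x, y, z in m, then the turn about the tool's z in degrees, then the opening, from -1 (shut) to 1 (fully open). A call has 1 to 12 rows; each row is the pose to reach, as a shift and turn from the pose commanded when the call began, along the tool's axes at that moment; what a row does not reach only later rows make up. A row lasts 1/10 s, in which the tool goes at most 50 mm and 8.59 degrees, less where a joint would pass 70% of its speed; a pose out of reach is approached as far as the arm can. A call with a gripper value outside its range is refused whole. The fingers move at their own pace and stop on an object; "squeeze" is the grip in N (left out, the last holds). Time passes only in rows, so rows that repeat a pose let the fingers close. It gives the time, the measured TCP pose, the force, the opening and the grip force at its end, in the units of the state.
- ctrl.get_state(): the state, without advancing time (a new reading comes with each control period).
- ctrl.read_camera(name): name is "scene" or "top" or "wrist"; returns the picture (420x560x3 uint8, red, green, blue); there is no depth.
- ctrl.calibration(name): a dict with "intrinsics" (3x3 intrinsics, pixels), "k1" (the pictures are not rectified: a ray, as slopes to the right and down, at radius r is drawn at 1 + k1 r^2 times it, then the intrinsics apply), "extrinsics" (4x4, takes a point from world to camera coordinates); the wrist camera has in their place "tool_from_camera" (4x4, takes a point from camera to tool coordinates, whose origin is the TCP and whose axes are the flange's). Camera axes: x right, y up, looking along -z (the intrinsics and any distortion apply to the point x, -y, -z); pixel columns grow to the right and rows downward; lengths in m; the calibration is good to about 2 mm. A picture is of the moment at which its call begins: read the wrist's pose just before it. calibration takes no time and is no camera call.
- ctrl.sign_off(): hands the job in; it is judged then, once.
The state is a dict: "time": time; "qpos": joint angles; "dq": joint speeds; "joint_efforts": joint torques, N m; "eef_pos": TCP position; "tcp_rot": TCP orientation; "contact_force": force on the tool from outside, world axes, zero at the start; "wrist_torque": the same for the moment, N m; "opening": opening from 0.0 (shut) to 1.0 (fully open); "finger_force": force on a finger pad.
Only numpy, scipy, OpenCV 4.12 (cv2) and the standard library are available. Lean on these libraries where they do the work, as an engineer would, in place of code of your own. Each camera call takes 0.05 s, during which the arm holds its last target. There are 200 camera calls.

## Working session

There is one attempt and no reset: what is moved stays moved. The work goes in short steps, Python scripts to look and compute and a tool call to move; the robot and the scene stay as the last step left them, time stands still between calls to the robot, and variables do not carry over. Pictures are saved under pics/ and viewed, at most 10 in all, crops included, and the job is handed in when it is done.

Besides the shell and the picture viewer there is one more tool, called after "Emit:" by a JSON object that holds its "op" and its "data", one argument or row to a line. send_rows: Moves the arm, as the interface text tells. Its arguments: {"type":"object","properties":{"steps":{"type":"array","items":{"type":"array","items":{"type":"number"}}},"squeeze":{"type":"number"}},"required":["steps"]}

```bash
mkdir -p pics; cat > h.py <<'E'
import numpy as np, cv2
from scipy.spatial.transform import Rotation as R
from plant import ctrl
def snap(n,f,crop=None,s=1):
    st=ctrl.get_state(); im=ctrl.read_camera(n)
    cv2.imwrite('pics/full_'+f,im[:,:,::-1])
    if crop: x0,y0,x1,y1=crop; im=im[y0:y1,x0:x1]
    im=cv2.resize(im,None,fx=s,fy=s,interpolation=cv2.INTER_CUBIC)
    cv2.imwrite('pics/'+f,im[:,:,::-1]); return st
def cam(n,st=None):
    c=ctrl.calibration(n); K=np.array(c['intrinsics'])
    if n=='wrist':
        T=np.eye(4);T[:3,:3]=R.from_quat(st['tcp_rot']).as_matrix();T[:3,3]=st['eef_pos']
        M=T@np.array(c['tool_from_camera'])
    else: M=np.linalg.inv(np.array(c['extrinsics']))
    return K,c['k1'],M
def ray(n,u,v,st=None):
    K,k1,M=cam(n,st)
    p=cv2.undistortPoints(np.array([[[u,v]]],float),K,np.array([k1,0,0,0.]))[0,0]
    return M[:3,3],M[:3,:3]@np.array([p[0],-p[1],-1])
def atz(n,u,v,z,st=None):
    o,d=ray(n,u,v,st); return o+d*(z-o[2])/d[2]
def tri(rs):
    A=0;b=0
    for o,d in rs:
        d=d/np.linalg.norm(d);P=np.eye(3)-np.outer(d,d);A=A+P;b=b+P@o
    return np.linalg.solve(A,b)
E
python3 - <<'E'
from h import *
a=cv2.cvtColor
snap('scene','s0.png');snap('top','t0.png')
for n in('scene','top'):
    K,k,M=cam(n);print(n,K[0,0],k,M[:3,3])
st=ctrl.get_state();print(st)
im=np.hstack([cv2.imread('pics/s0.png'),cv2.imread('pics/t0.png')])
E
```

```text
scene 506.09693161894177 -0.10325076250064208 [0.67535653 0.63905963 0.55016933]
top 513.024725738405 -0.15450256601643203 [ 0.43049494 -0.16277814  1.2494211 ]
{'time': 0.1, 'qpos': array([ 1.09998538e+00,  2.87149237e-01,  1.57805861e+00,  3.81404106e-05,
        1.27857911e+00, -1.50001913e-01]), 'dq': array([-0.00070426, -0.00156882, -0.00258221,  0.00173063, -0.00210403,
       -0.00121585]), 'joint_efforts': array([ 9.63060961e-05, -4.07295406e+01, -2.93700135e+01, -1.29167038e-04,
        3.38059115e-03,  3.02776709e-05]), 'eef_pos': array([0.21251759, 0.63999092, 0.20802226]), 'tcp_rot': array([ 1.59722890e-01,  9.87161281e-01, -1.03914420e-03, -3.52504177e-04]), 'contact_force': array([ 0.14140658, -0.04825687, -0.36503041]), 'wrist_torque': array([-0.00094702,  0.01537511, -0.01473948]), 'finger_force': 0.0, 'opening': 1.0008507995295557}
```

View pics/s0.png

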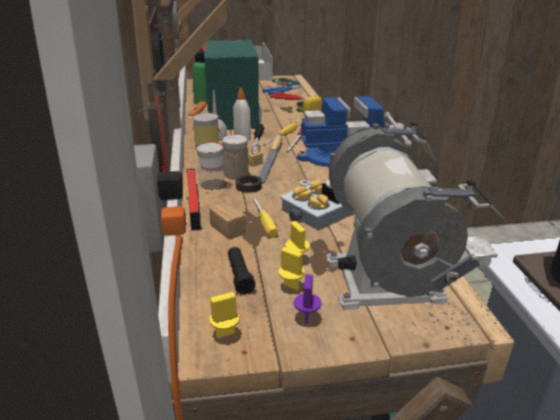

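View pics/t0.png

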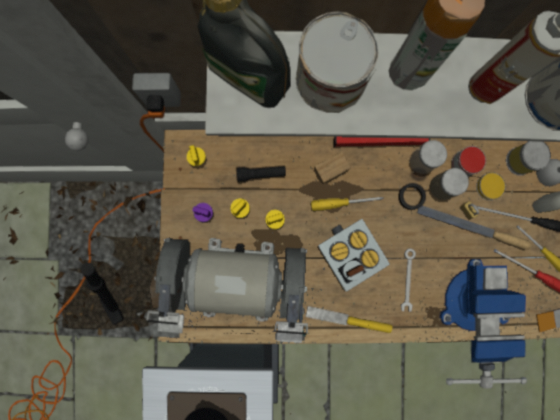

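The scene picture shows the box at about (318,203), behind the grinder. In the top picture the box is at about (353,255), with screws near (360,239), (340,252) and (371,259), and the key near (353,270). Next I'll enlarge both.

```bash
python3 - <<'E'
from h import *
a=cv2.imread('pics/t0.png')[210:300,305:405];b=cv2.imread('pics/s0.png')[165:240,270:370]
f=lambda i,s:cv2.resize(i,None,fx=s,fy=s,interpolation=cv2.INTER_CUBIC)
A=f(a,4);B=f(b,4)
B=np.vstack([B,np.zeros((60,400,3),np.uint8)])
cv2.imwrite('pics/c0.png',np.hstack([A,B]))
for u,v in[(360,239),(340,252),(371,259)]:print(atz('top',u,v,.052))
print(atz('top',353,270,.09))
E
```

```text
[ 0.46760218 -0.36212293  0.052     ]
[ 0.43703522 -0.314876    0.052     ]
[ 0.42082469 -0.38797332  0.052     ]
[ 0.39624473 -0.33960203  0.09      ]
```

View pics/c0.png

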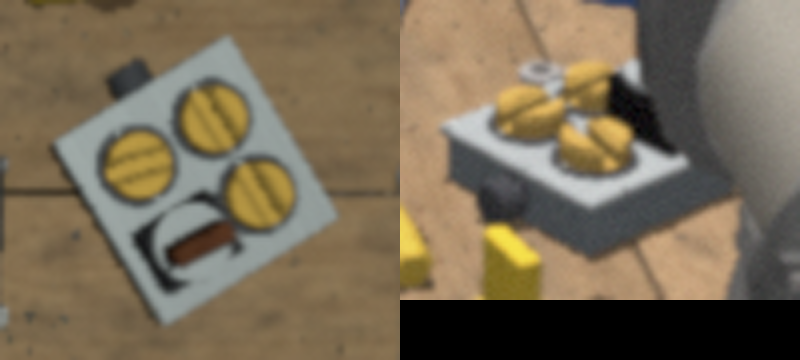

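In the crop, the slots of the screws at (213,117) and (260,192) agree. The open screw is at (138,163), its slot nearly level. The key's paddle is at (198,243). In the full top picture these are (358.3,239.3), (370,258), (339.5,250.8) and (354.5,270.8).

```bash
python3 - <<'E'
from h import *
np.set_printoptions(precision=4,suppress=True)
P=lambda n,z:[print(k,atz('top',*uv,z)) for k,uv in n.items()]
P(dict(back=(358.3,239.3),right=(370,258),open=(339.5,250.8),o1=(330.7,253),o2=(348,248.7)),.052)
P(dict(key=(354.5,270.8),k1=(347,275.5),k2=(362.5,266.5)),.115)
P(dict(c1=(318.7,246.2),c2=(362.5,219.5),c3=(388.7,263.7),c4=(346,291)),.036)
print('grinder');P(dict(a=(305,248),b=(305,320)),.2);P(dict(a=(305,248),b=(305,340)),.0)
print('shelf');P(dict(a=(210,135),b=(550,135)),.5)
# open screw from scene
print('tri open',tri([ray('scene',270+528/4,165+111/4),ray('top',339.5,250.8)]))
E
```

```text
back [ 0.4669 -0.3581  0.052 ]
right [ 0.4232 -0.3856  0.052 ]
open [ 0.4398 -0.3137  0.052 ]
o1 [ 0.4346 -0.2931  0.052 ]
o2 [ 0.4448 -0.3337  0.052 ]
key [ 0.3952 -0.3391  0.115 ]
k1 [ 0.3848 -0.3224  0.115 ]
k2 [ 0.4047 -0.357   0.115 ]
c1 [ 0.4506 -0.2663  0.036 ]
c2 [ 0.5146 -0.3711  0.036 ]
c3 [ 0.4095 -0.4336  0.036 ]
c4 [ 0.3451 -0.3312  0.036 ]
grinder
a [ 0.4441 -0.2243  0.2   ]
b [ 0.2977 -0.2248  0.2   ]
a [ 0.4467 -0.236   0.    ]
b [ 0.224  -0.2369  0.    ]
shelf
a [ 0.6072 -0.0647  0.5   ]
b [ 0.6172 -0.5946  0.5   ]
tri open [ 0.3614 -0.2691  0.0994]
```

Emit:
{"op": "send_rows", "data": {
  "steps": [
    [0,0,-0.05,0,1],
    [-0.374,-0.339,-0.112,20,1],
    [-0.374,-0.339,-0.112,20,1],
    [-0.374,-0.339,-0.112,20,1],
    [-0.374,-0.339,-0.112,20,1],
    [-0.374,-0.339,-0.112,20,1],
    [-0.374,-0.339,-0.112,20,1],
    [-0.374,-0.339,-0.112,20,1],
    [-0.374,-0.339,-0.112,20,1],
    [-0.374,-0.339,-0.112,20,1],
    [-0.374,-0.339,-0.112,20,1],
    [-0.374,-0.339,-0.112,20,1]
  ]
}}

```text
time: 1.3
eef_pos: [0.4628, 0.197, 0.3217]
tcp_rot: [0.331, 0.943, -0.0, 0.001]
contact_force: [-0.5, 0.8, -0.0]
opening: 0.998
finger_force: 0.0
```

Emit:
{"op": "send_rows", "data": {
  "steps": [
    [-0.248,-0.314,0,23,1],
    [-0.248,-0.314,0,23,1],
    [-0.248,-0.314,0,23,1],
    [-0.248,-0.314,0,23,1],
    [-0.248,-0.314,0,23,1],
    [-0.248,-0.314,0,23,1],
    [-0.248,-0.314,0,23,1],
    [-0.248,-0.314,0,23,1],
    [-0.292,-0.432,0.0,23,1],
    [-0.292,-0.432,0.02,23,1],
    [-0.292,-0.432,0.05,23,1],
    [-0.292,-0.432,0.05,23,1]
  ]
}}

```text
time: 2.5
eef_pos: [0.4185, -0.3191, 0.2648]
tcp_rot: [0.512, 0.859, 0.002, -0.005]
contact_force: [0.0, 0.6, -1.0]
opening: 1.0
finger_force: 0.0
```

```bash
python3 - <<'E'
from h import *
np.set_printoptions(precision=4,suppress=True)
import pickle
st=snap('wrist','w1.png');pickle.dump(st,open('w1.pkl','wb'))
K,k,M=cam('wrist',st);print(st['eef_pos'],st['qpos'],M,K[0,0])
E
```

```text
[ 0.4185 -0.3191  0.2648] [-0.8441 -0.0776  1.8699 -0.0004  1.3605 -1.3393] [[ 0.8797 -0.461  -0.1164  0.389 ]
 [ 0.4755  0.8512  0.2223 -0.2614]
 [-0.0034 -0.2509  0.968   0.4289]
 [ 0.      0.      0.      1.    ]] 319.97470379339035
```

View pics/w1.png

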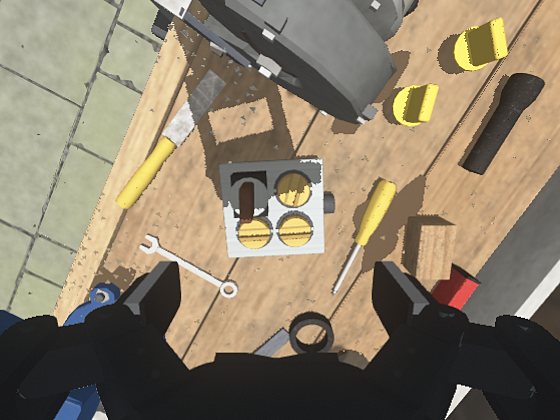

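The wrist picture has the box at (272,208). The key is upper left at (248,195), the open screw at (293,189), and the two home screws at (255,233) and (294,231). I'll enlarge this part.

```bash
python3 - <<'E'
import cv2
a=cv2.imread('pics/w1.png')[150:265,212:342]
cv2.imwrite('pics/c1.png',cv2.resize(a,None,fx=5,fy=5,interpolation=cv2.INTER_CUBIC))
E
```

```text
(no output)
```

View pics/c1.png

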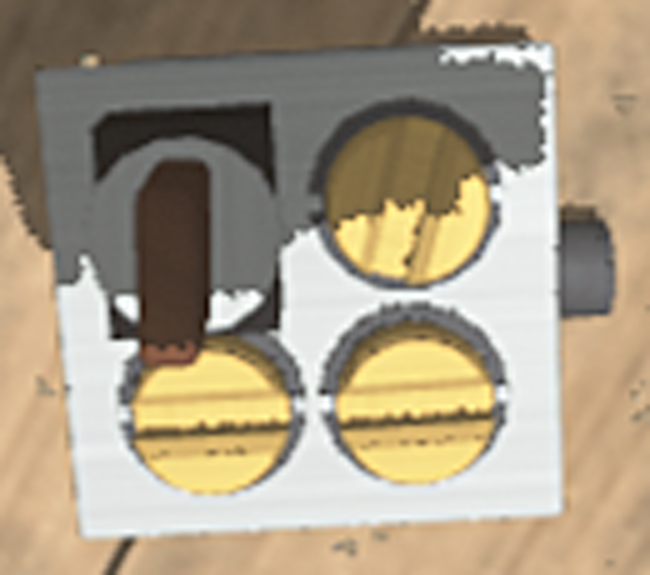

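The enlargement shows these centres (crop pixels): open screw (408,200), its slot running (427,132) to (392,270), home screws (213,412) and (415,410), flange (187,236), and handle top about (173,266).

```bash
cat > m.py <<'E'
from h import *
import pickle
np.set_printoptions(precision=4,suppress=True)
st=pickle.load(open('w1.pkl','rb'))
W=lambda x,y:(212+x/5-.4,150+y/5-.4)
f=lambda x,y,z:atz('wrist',*W(x,y),z,st)
print('open',f(408,200,.052),'home',f(213,412,.052),f(415,410,.052))
print('flange',f(187,236,.073),'top',f(173,266,.115))
ang=lambda a,b:np.degrees(np.arctan2(*(b-a)[[1,0]]))
print('slot',ang(f(427,132,.05),f(392,270,.05)),'home',ang(f(135,435,.052),f(290,425,.052)),'handle',ang(f(210,180,.115),f(205,320,.115)))
print('edges',ang(f(38,72,.036),f(550,43,.036)),ang(f(38,72,.036),f(82,535,.036)))
print('tri key',tri([ray('wrist',*W(173,266),st),ray('top',354.5,270.8)]),'open',tri([ray('wrist',*W(408,200),st),ray('top',339.5,250.8)]))
print('tri home',tri([ray('wrist',*W(213,412),st),ray('top',370,258)]),tri([ray('wrist',*W(415,410),st),ray('top',358.3,239.3)]))
T=R.from_quat(st['tcp_rot']).as_matrix();print(ang(np.zeros(3),T[:,0]),ang(np.zeros(3),T[:,1]),T[:,2])
E
python3 m.py
```

```text
open [ 0.4388 -0.313   0.052 ] home [ 0.4223 -0.3823  0.052 ] [ 0.4659 -0.3581  0.052 ]
flange [ 0.3959 -0.3412  0.073 ] top [ 0.3955 -0.3386  0.115 ]
slot -74.89962313422474 home 32.333423291460136 handle -64.6363039100301
edges 31.623103233161164 -58.68101563758181
tri key [ 0.3953 -0.3395  0.1118] open [ 0.4399 -0.3145  0.0431]
tri home [ 0.4235 -0.3888  0.0328] [ 0.4669 -0.359   0.0477]
118.37679802302968 28.378653743028515 [-0.0078  0.0082 -0.9999]
```

Emit:
{"op": "send_rows", "data": {
  "steps": [
    [-0.008,-0.03,0.03,-2.5,1],
    [-0.008,-0.03,0.07,-2.5,1],
    [-0.008,-0.03,0.11,-2.5,1],
    [-0.008,-0.03,0.11,-2.5,1],
    [-0.008,-0.03,0.11,-2.5,1]
  ]
}}

```text
time: 3.05
eef_pos: [0.4001, -0.3396, 0.1626]
tcp_rot: [0.491, 0.871, 0.0, 0.0]
contact_force: [-0.7, -0.6, 0.8]
opening: 0.999
finger_force: 0.0
```

```bash
python3 - <<'E'
from h import *
np.set_printoptions(precision=4,suppress=True)
import pickle
st=snap('wrist','w2.png',(160,120,400,360),2.5);pickle.dump(st,open('w2.pkl','wb'))
print(st['eef_pos'],st['qpos'],R.from_quat(st['tcp_rot']).as_matrix())
E
```

```text
[ 0.4001 -0.3396  0.1626] [-0.8975 -0.002   1.9873  0.0003  1.1559 -1.4426] [[-0.5184  0.8552  0.0005]
 [ 0.8552  0.5184 -0.0001]
 [-0.0004  0.0004 -1.    ]]
```

View pics/w2.png

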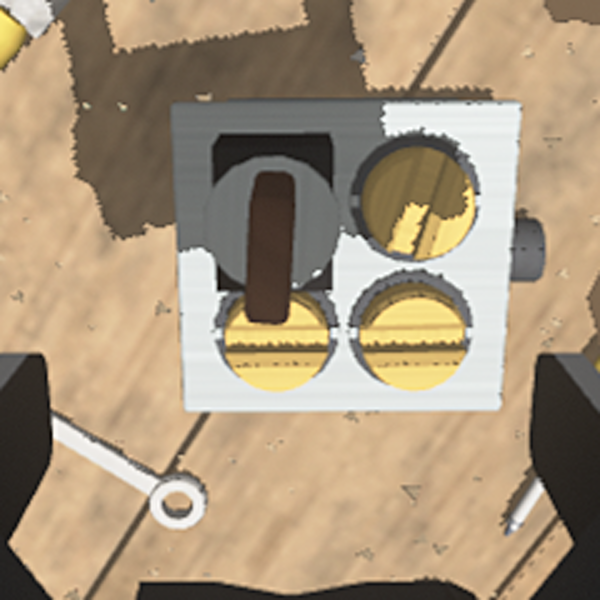

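The close view (crop pixels) shows the flange centre at (272,222), the handle's top end at (268,322), the open screw at (418,203), and the home screws at (277,338) and (411,338).

```bash
cat >> m.py <<'E'
print('--2')
s2=pickle.load(open('w2.pkl','rb'))
V=lambda x,y:(160+x/2.5-.3,120+y/2.5-.3)
g=lambda x,y,z:atz('wrist',*V(x,y),z,s2)
print('open',g(418,203,.052),'home',g(277,338,.052),g(411,338,.052),'flange',g(272,222,.073))
print('handle end top',g(268,322,.115), f(172,360,.115))
print('tri',tri([ray('wrist',*W(187,236),st),ray('wrist',*V(272,222),s2)]),tri([ray('wrist',*W(408,200),st),ray('wrist',*V(418,203),s2)]),tri([ray('wrist',*W(172,360),st),ray('wrist',*V(268,322),s2)]))
print('slot',ang(g(395,250,.052),g(425,160,.052)),ang(g(420,255,.052),g(452,160,.052)),'edges',ang(g(175,102,.036),g(520,102,.036)),ang(g(175,102,.036),g(188,410,.036)),'handle',ang(g(250,200,.115),g(246,310,.115)))
E
python3 m.py|sed -n '/--2/,$p'
```

```text
--2
open [ 0.4374 -0.3132  0.052 ] home [ 0.4213 -0.3826  0.052 ] [ 0.4635 -0.357   0.052 ] flange [ 0.3947 -0.3409  0.073 ]
handle end top [ 0.404  -0.3567  0.115 ] [ 0.4043 -0.3562  0.115 ]
tri [ 0.3962 -0.3441  0.0597] [ 0.4402 -0.3145  0.0412] [ 0.4042 -0.3567  0.1142]
slot 105.29677275312433 105.58302125543497 edges 31.230391766355762 -58.49318731546244 handle -61.55661290294613
```

Emit:
{"op": "send_rows", "data": {
  "steps": [
    [0.002,-0.004,0.04,0,1],
    [0.002,-0.004,0.06,0,1],
    [0.002,-0.004,0.06,0,1],
    [0.002,-0.004,0.06,0,1]
  ]
}}

```text
time: 3.5
eef_pos: [0.3961, -0.342, 0.1042]
tcp_rot: [0.491, 0.871, -0.001, 0.002]
contact_force: [-0.0, 0.1, 0.3]
opening: 1.0
finger_force: 0.0
```

Emit:
{"op": "send_rows", "data": {
  "steps": [
    [0.001,0,0.016,0,1],
    [0.001,0,0.016,0,1],
    [0.001,0,0.016,0,-1],
    [0.001,0,0.016,0,-1],
    [0.001,0,0.016,0,-1],
    [0.001,0,0.016,0,-1],
    [0.001,0,0.016,0,-1],
    [0.001,0,0.016,0,-1],
    [0.001,0,0.016,0,-1],
    [0.001,0,0.016,0,-1]
  ],
  "squeeze": 70
}}

```text
time: 4.5
eef_pos: [0.3942, -0.3404, 0.0858]
tcp_rot: [0.492, 0.871, -0.0, 0.0]
contact_force: [-0.1, -0.7, 2.9]
opening: 0.122
finger_force: 69.3
```

Emit:
{"op": "send_rows", "data": {
  "steps": [
    [0,0,-0.015,0,-1],
    [0,0,-0.045,0,-1],
    [0,0,-0.045,0,-1],
    [0.001,0.052,-0.045,8,-1],
    [0.001,0.052,-0.045,16,-1],
    [0.001,0.052,-0.045,16,-1],
    [0.001,0.052,-0.045,16,-1],
    [0.001,0.052,-0.045,16,-1],
    [0.001,0.052,-0.045,16,-1]
  ]
}}

```text
time: 5.4
eef_pos: [0.4374, -0.3125, 0.1301]
tcp_rot: [0.608, 0.794, -0.0, -0.0]
contact_force: [0.3, 0.7, -1.2]
opening: 0.121
finger_force: 69.0
```

```bash
python3 - <<'E'
from h import *
np.set_printoptions(precision=4,suppress=True)
import pickle
st=snap('wrist','w3.png',(160,120,400,360),2.5);pickle.dump(st,open('w3.pkl','wb'))
print(st['eef_pos'],st['qpos'],R.from_quat(st['tcp_rot']).as_matrix())
E
```

```text
[ 0.4374 -0.3125  0.1301] [-0.809   0.0654  1.9821 -0.0001  1.0946 -1.0732] [[-0.2611  0.9653 -0.0004]
 [ 0.9653  0.2611  0.0003]
 [ 0.0004 -0.0003 -1.    ]]
```

View pics/w3.png

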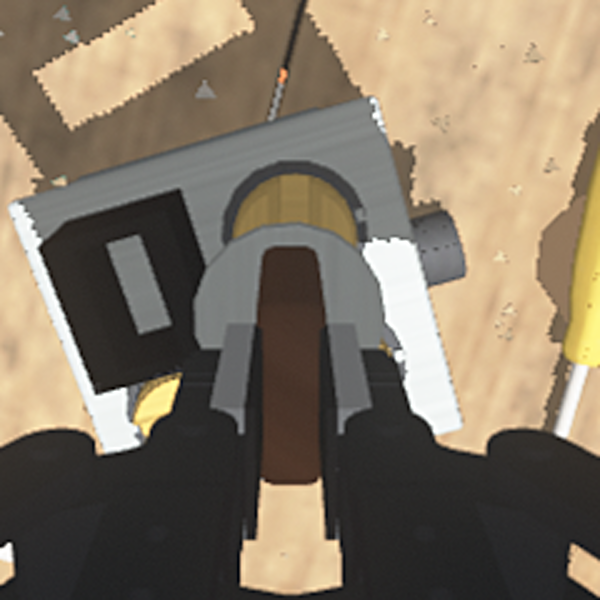

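The close view shows the key hanging straight, with the slot below in line with the blade. The head centre is at about (294,238).

```bash
python3 - <<'E'
from h import *
import pickle
s=pickle.load(open('w3.pkl','rb'));T=R.from_quat(s['tcp_rot']).as_matrix()
V=lambda x,y:(160+x/2.5-.3,120+y/2.5-.3)
for p,z in(((294,238),.052),((295,180),.052),((297,220),.052),((290,260),.16),((112,290),.068),((290,322),.1177)):
    a=atz('wrist',*V(*p),z,s);print(p,a,T.T@(a-s['eef_pos']))
E
```

```text
(294, 238) [ 0.43913134 -0.31228066  0.052     ] [-0.00030486  0.00172345  0.07805698]
(295, 180) [ 0.43457526 -0.2943561   0.052     ] [0.0181875  0.00200619 0.07806481]
(297, 220) [ 0.43850668 -0.30642388  0.052     ] [0.00551182 0.00264987 0.07805915]
(290, 260) [ 0.43127229 -0.28749094  0.16      ] [ 0.02572329  0.00057301 -0.02993147]
(112, 290) [ 0.38982525 -0.33768524  0.068     ] [-0.01194556 -0.05251142  0.06207084]
(290, 322) [ 0.43858703 -0.31473934  0.1177    ] [-0.00250792  0.00053314  0.01235644]
```

Emit:
{"op": "send_rows", "data": {
  "steps": [
    [0,0.001,0.015,0,-1],
    [0,0.001,0.022,0,-1],
    [0,0.001,0.027,0,-1],
    [0,0.001,0.032,0,-1],
    [0,0.001,0.036,0,-1],
    [0,0.001,0.038,0,-1],
    [0,0.001,0.04,0,-1],
    [0,0.001,0.04,0,-1]
  ]
}}

```text
time: 6.25
eef_pos: [0.439, -0.3119, 0.0902]
tcp_rot: [0.608, 0.794, -0.0, -0.0]
contact_force: [-0.5, -0.2, -1.4]
opening: 0.118
finger_force: 69.0
```

Emit:
{"op": "send_rows", "data": {
  "steps": [
    [0,0,0,6,-1],
    [0,0,0,12,-1],
    [0,0,0,18,-1],
    [0,0,0,24,-1],
    [0,0,0,30,-1],
    [0,0,0,36,-1],
    [0,0,0,42,-1],
    [0,0,0,48,-1],
    [0,0,0,54,-1],
    [0,0,0,60,-1],
    [0,0,0,66,-1],
    [0,0,0,72,-1]
  ]
}}

```text
time: 7.45
eef_pos: [0.4406, -0.3131, 0.0909]
tcp_rot: [0.959, 0.283, 0.002, 0.002]
contact_force: [2.5, -2.1, -5.0]
opening: 0.119
finger_force: 68.7
```

```bash
python3 - <<'E'
from h import *
s=ctrl.get_state();print(s['eef_pos'],R.from_quat(s['tcp_rot']).as_matrix()[:,1],s['wrist_torque'],s['contact_force'],s['qpos'][5])
E
```

```text
[ 0.44061421 -0.31308531  0.09090844] [ 0.54318109 -0.83959692  0.00559586] [-0.51401965 -0.75176253  0.11988796] [ 2.45759258 -2.07839099 -4.97948207] 0.19012850481558294
```

Emit:
{"op": "send_rows", "data": {
  "steps": [
    [0,0,0,3,-1],
    [0,0,0,6,-1],
    [0,0,0,8,-1],
    [0,0,0,10,-1],
    [0,0,0,10,-1],
    [0,0,0,10,-1]
  ]
}}

```text
time: 8.05
eef_pos: [0.4403, -0.3131, 0.091]
tcp_rot: [0.98, 0.201, 0.001, 0.002]
contact_force: [4.0, -2.3, -5.2]
opening: 0.121
finger_force: 68.7
```

```bash
python3 - <<'E'
from h import *
s=ctrl.get_state();print(s['eef_pos'],R.from_quat(s['tcp_rot']).as_matrix()[:,1],s['wrist_torque'],s['contact_force'],s['qpos'][5])
E
```

```text
[ 0.44030468 -0.31310397  0.09104697] [ 0.39335706 -0.91937475  0.00450464] [-0.72428279 -1.03342887  0.11938948] [ 3.9944958  -2.27384216 -5.1899502 ] 0.36015561610721275
```

Torque is still at the turning level of 0.12 N m, so I'll keep going until the stop shows.

Emit:
{"op": "send_rows", "data": {
  "steps": [
    [0,0,0,1,-1],
    [0,0,0,2,-1],
    [0,0,0,3,-1],
    [0,0,0,4,-1],
    [0,0,0,4,-1]
  ]
}}

```text
time: 8.55
eef_pos: [0.4402, -0.3132, 0.091]
tcp_rot: [0.986, 0.167, 0.001, 0.002]
contact_force: [5.3, -3.5, -4.2]
opening: 0.124
finger_force: 68.8
```

```bash
python3 - <<'E'
from h import *
s=ctrl.get_state();print(s['eef_pos'],R.from_quat(s['tcp_rot']).as_matrix()[:,1],s['wrist_torque'],s['contact_force'],s['qpos'][5])
E
```

```text
[ 0.44024686 -0.31316269  0.09103743] [ 0.32924929 -0.94423171  0.00462408] [-0.82708491 -1.05604377  0.43317566] [ 5.3291838  -3.45368858 -4.19104485] 0.42928009645438864
```

Emit:
{"op": "send_rows", "data": {
  "steps": [
    [0,0,0,-5,-1],
    [0,0,0,-9,-1],
    [0,0,0,-9,-1],
    [0,0,-0.005,-9,-1],
    [0,0,-0.02,-9,-1],
    [0,0,-0.045,-9,-1],
    [0,0,-0.045,-9,-1],
    [-0.052,0.01,-0.045,-20,-1],
    [-0.052,0.01,-0.045,-28,-1],
    [-0.052,0.01,-0.045,-36,-1],
    [-0.052,0.01,-0.045,-44,-1],
    [-0.052,0.01,-0.045,-52,-1]
  ]
}}

```text
time: 9.75
eef_pos: [0.3921, -0.3374, 0.1345]
tcp_rot: [0.817, 0.577, -0.0, -0.002]
contact_force: [0.1, 0.1, -1.5]
opening: 0.124
finger_force: 69.1
```

Emit:
{"op": "send_rows", "data": {
  "steps": [
    [-0.001,0.004,0,-8,-1],
    [-0.001,0.004,0,-16,-1],
    [-0.001,0.004,0,-24,-1],
    [-0.001,0.004,0,-32,-1],
    [-0.001,0.004,0,-40,-1],
    [-0.001,0.004,0,-48,-1],
    [-0.001,0.004,0,-51,-1],
    [-0.001,0.004,0,-51,-1],
    [-0.001,0.004,0,-51,-1]
  ]
}}

```text
time: 10.65
eef_pos: [0.396, -0.34, 0.1348]
tcp_rot: [0.491, 0.871, 0.0, -0.001]
contact_force: [-0.7, -0.2, -2.0]
opening: 0.122
finger_force: 69.1
```

```bash
python3 - <<'E'
from h import *
st=snap('wrist','w4.png',(160,120,400,360),2.5)
print(st['eef_pos'],R.from_quat(st['tcp_rot']).as_matrix())
E
```

```text
[ 0.39604193 -0.3400165   0.13479237] [[-5.17171741e-01  8.55880589e-01 -1.34443978e-03]
 [ 8.55879089e-01  5.17173397e-01  1.63148796e-03]
 [ 2.09166736e-03 -3.06918423e-04 -9.99997765e-01]]
```

View pics/w4.png

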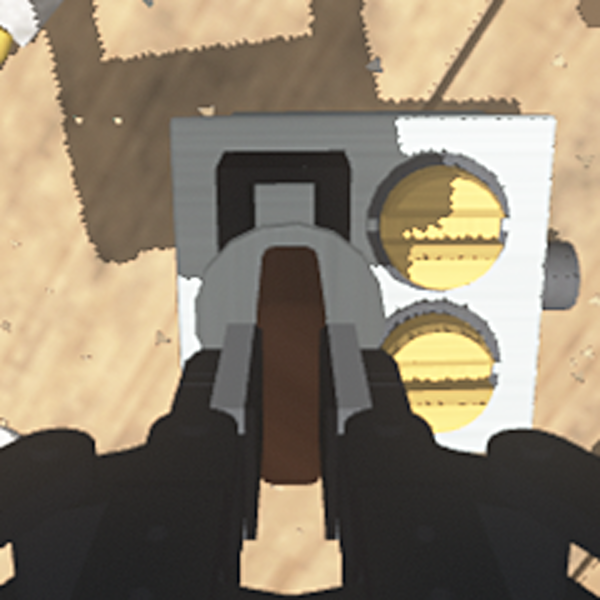

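The open screw's slot now lines up with the marks and its neighbour. The key hangs over the hole; the block's top shows its back edge at y=152 and its sides at x=217 and 351.

```bash
python3 - <<'E'
from h import *
s=ctrl.get_state();T=R.from_quat(s['tcp_rot']).as_matrix()
V=lambda x,y:(160+x/2.5-.3,120+y/2.5-.3)
for p in((217,152),(351,152),(284,184)):
    a=atz('wrist',*V(*p),.068,s);print(p,a,T.T@(a-s['eef_pos']))
E
```

```text
(217, 152) [ 0.3637722  -0.32638178  0.068     ] [ 0.02847962 -0.02053786  0.06698349]
(351, 152) [ 0.39706707 -0.30623839  0.068     ] [0.02849283 0.01837619 0.06697403]
(284, 184) [ 0.38530277 -0.32442094  0.068     ] [ 0.01901889 -0.0010981   0.06696401]
```

Emit:
{"op": "send_rows", "data": {
  "steps": [
    [0.003,-0.001,0,0,-1],
    [0.003,-0.001,0.015,0,-1],
    [0.003,-0.001,0.025,0,-1],
    [0.003,-0.001,0.035,0,-1],
    [0.003,-0.001,0.042,0,-1],
    [0.003,-0.001,0.046,0,-1],
    [0.003,-0.001,0.048,0,-1],
    [0.003,-0.001,0.048,0,-1]
  ]
}}

```text
time: 11.5
eef_pos: [0.3942, -0.3387, 0.0872]
tcp_rot: [0.491, 0.871, 0.0, -0.0]
contact_force: [-0.9, 0.4, -2.0]
opening: 0.123
finger_force: 69.1
```

Emit:
{"op": "send_rows", "data": {
  "steps": [
    [0,0,0.001,0,-1],
    [0,0,0.001,0,-0.4],
    [0,0,0.001,0,-0.4],
    [0,0,0.001,0,0.2],
    [0,0,0.001,0,0.6],
    [0,0,0.001,0,0.6],
    [0,0,-0.02,0,0.6],
    [0,0,-0.06,0,0.6],
    [0,0,-0.1,0,0.6],
    [0,0,-0.1,0,0.6],
    [0,0,-0.1,0,0.6]
  ]
}}

```text
time: 12.6
eef_pos: [0.3947, -0.3392, 0.1887]
tcp_rot: [0.491, 0.871, -0.001, 0.001]
contact_force: [0.2, -1.2, 0.3]
opening: 0.802
finger_force: 0.0
```

```bash
python3 - <<'E'
from h import *
st=snap('wrist','w5.png',(160,120,400,360),2.5)
print(st['eef_pos'],st['contact_force'])
E
```

```text
[ 0.39466563 -0.3392284   0.18873742] [ 0.20542825 -1.24793503  0.29545241]
```

View pics/w5.png

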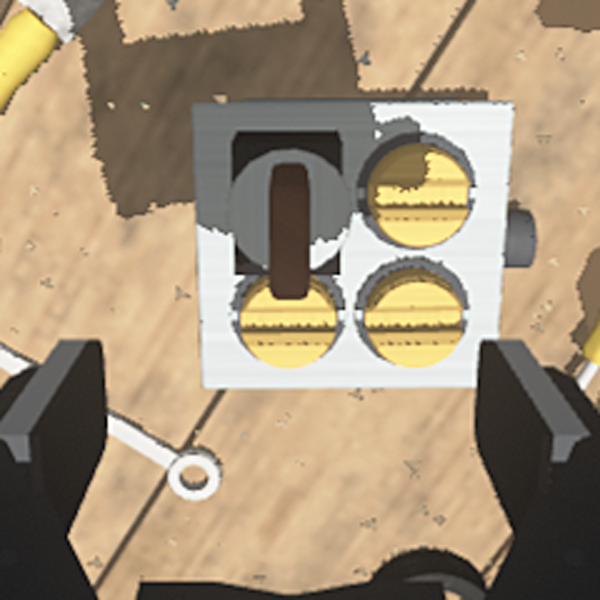

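The key stands upright in the holder with its flange at (290,208), all three slots are in line, and the gripper is clear.

```bash
python3 -c "
from plant import ctrl
print(ctrl.sign_off())"
```

```text
the job is handed in; nothing more can be done
None
```

I turned the open screw clockwise to its stop, put the key back upright in its holder and released it, and handed the job in at about 12.7 s; sign-off returned no verdict.

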